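# Put the slicer cassettes back into their sloping case

### The job

Put the two white vegetable-slicer cassettes lying on the worktop back into the sloping wooden storage case: press each one squarely into the cutout of its own shape until it is fully home on the floor of the cutout, its plate flush with the face of the insert. Let go of them and leave the other things where they stand.

Things in the scene. Friction and masses are not known exactly. Their poses are not given: they have to be found in the camera images.
- case: Low wooden storage case, lid off, fixed, 127 mm deep (x), 164 mm wide (y; 176 over the rim). It carries a grey insert sloping 25 degrees: face low towards the robot (front edge about 26 mm high), high at the back (about 86 mm). Origin: middle of the underside; x level from low front to high back, y left, z up.
- insert: The grey insert, 140 mm up the slope (x) by 164 mm (y), 14 mm thick: both cutouts go right through to the wooden floor. Origin: centre of its underside; z square out of the face, leaning 25 degrees to the front. In each cutout two spring leaves face each other across y beside the rib: a cassette laid in stops 5 to 8 mm proud; press it along -z, 6 to 12 N at most, to the floor; friction then holds it.
- cutout_t (a point): T-shaped cutout, right half of the insert, 14 mm deep. Point on its floor where the cassette's origin lies when home; axes as the seated cassette's: x up the slope, y left across it, z square out of the face. Outline of its cassette with 1.5 mm clearance all round.
- cutout_l (a point): L-shaped cutout, left half of the insert, 14 mm deep. Point on its floor where the cassette's origin lies when home; axes as the seated cassette's: x up the slope, y left across it, z square out of the face. Outline of its cassette with 1.5 mm clearance all round.
- cassette_t: T-shaped slicer cassette: wide head x -34..16, y -28..28 mm; narrow tail x 16..60, y -13..13 mm. White plate 14 mm thick, lowest 4 mm tapered in by 2 mm. Grip rib on top: 56 mm long (x), 12 mm thick (y), 14 to 40 mm above the underside, centred over the origin. Origin: on the underside; z up. 90 g, starts flat on the worktop.
- cassette_l: L-shaped slicer cassette: bar x -50..50, y -15..15 mm; lug on its left side, x -44..-14, y 15..33 mm. White plate 14 mm thick, lowest 4 mm tapered in by 2 mm. Grip rib on top: 56 mm long (x), 12 mm thick (y), 14 to 40 mm above the underside, centred over the origin. Origin: on the underside; z up. 90 g, starts flat on the worktop.
- lemon: Bystander: yellow lemon, 83x58x58 mm. Origin: centre of its underside.
- garlic: Bystander: garlic bulb, 60x57x58 mm. Origin: centre of its underside.
- match_box: Bystander: flat match box, 62x45x16 mm. Origin: centre of its underside.
- spice_jar: Bystander: small round spice jar with a dark cap, 41 mm across, 105 mm tall. Origin: centre of its underside.
- jam_jar: Bystander: jam jar, 66 mm across, 90 mm tall. Origin: centre of its underside.
- mug: Bystander: cream mug, 78 mm across, 101 mm tall. Origin: centre of its underside.
Not all that is in view belongs to the job. Leave any purple look-alike of the cassette_l alone.

How it is judged:
By the outcome, as a careful person would: the job done as asked, in the order asked, and still so for the second after the job is handed in, with the robot touching nothing.
It also fails if it takes over 56 s, if anything falls off the work surface, if the arm or the gripper's body presses on something with over 40 N, if the wrist force passes 120 N, or if a joint passes its speed limit or range.

### The arm

A 7-joint arm with a two-finger parallel gripper is mounted at the origin on a cart in front of the work surface, level with it; the furniture and walls round the work are solid. World frame = base frame: x ahead of the robot, y to its left, z up, the work surface at z = 0. Lengths are in mm, angles in rad, forces in N, time in s.
With the tool pointing down it reaches from about 400 to 900 mm from the base axis. Payload 5.5 kg.
Tool frame: the origin (TCP) lies between the finger pads; the fingertips stand 11 mm ahead of it and the grasp point (between the pads) lies 8 mm behind it (arm.tip_extent is the distance from the TCP to the fingertips, in mm); z points along the fingers, y is the line along which they close (so a half turn about z gives the same grasp; the last joint's range is limited). The gripper opens to 85 mm and grips with 20 to 120 N. Pads are 22 mm wide; open, the fingers measure 114 mm over their backs; the gripper's body (76 mm by 85 mm) begins 54 mm behind the grasp point. The pads swing forward as they close: fully open they stand 13 mm farther back than shut.
Start: joints at [-0.839, 0.501, -0.427, 1.55, 0.221, 1.138, -0.21], TCP at [293.645, 579.89, 242.31] pointing down, gripper open.
Joint ranges: [-2.88, 2.88], [-0.31, 2.03], [-1.54, 1.56], [0.2, 2.42], [-1.41, 4.55], [0.19, 2.02], [-2.57, 2.57]. Speed limits (rad/s): [2.57, 2.57, 3.14, 3.14, 3.14, 3.14, 3.14].

### API

Orientations are given as a unit quaternion [w, x, y, z].
In Python, from rig import arm gives the robot as it stands. The module is installed in compiled form; this text tells all that it offers.
- The arm moves only by the tool drive_tool, never from a script. Its argument "commands" is a list of rows, each a list of 4 numbers: the shift along the tool's x, y, z in m, then the turn about the tool's z in rad. In form: [[dx, dy, dz, twist], ...]. A call has 1 to 12 rows; each row shifts and turns the commanded pose from where the row before left it, along the tool's axes as they then stand; what a row does not reach is not made up. A row lasts 1/10 s, in which the tool goes at most 50 mm and 8.59 degrees, less where a joint would pass 70% of its speed; a pose out of reach is approached as far as the arm can. A call is refused whole if a number of a shift passes 0.05 or a number of a turn 0.15, either way. A call with a gripper value outside its range is refused whole. "grip" is the finger opening in m, from 0 to 0.0854, set as the call begins (left out, the last holds). The fingers move at their own pace and stop on an object; "grip_force" is the grip in N (left out, the last holds). Time passes only in rows, so rows that do not move let the fingers close. It gives the time, the measured TCP pose, the force, the opening and the grip force at its end, in the units of the state.
- arm.get_state(): the state, without advancing time (a new reading comes with each control period).
- arm.get_image(name): name is "scene" or "top" or "wrist"; returns the picture (384x512x3 uint8, red, green, blue); there is no depth.
- arm.camera_params(name): a dict with "vfov" (degrees; the focal length in pixels is half the picture's height over the tangent of half this angle, whatever the lens; pixels are square), "cx", "cy" (the principal point, pixels), "rvec" (rotation vector, rad) and "tvec" (3), from world to camera coordinates, as OpenCV has them. Camera axes: x right, y down, z forward; pixel columns grow to the right and rows downward; lengths in mm; the calibration is good to about 2 mm. A picture is of the moment at which its call begins: read the wrist's pose just before it. camera_params takes no time and is no camera call; for the wrist camera it gives the pose at the moment of the call.
- arm.finish_job(): hands the job in; it is judged then, once.
Trained networks look in the newest picture that a camera, given by its name, has taken for a name from the list of things; names that differ only in an ending like _2 or _b are one class to them, and where a whole thing is asked for, a point or a joint stands for the part that bears it (a point fixed in the world has none). Each returns a list of dicts, best first, with "p" (0 to 1); they miss things now and then, are a little off and sometimes report something else, mostly with a low value. They report only what shows in the picture. A call takes as long as a camera call. They do not tell look-alikes from the thing itself.
- arm.search_frame(camera, label): "location" ([x, y, z] in mm, in the coordinates of the camera as it stood for that picture, good to about 4 mm: the middle of the surface that is visible of it).
- arm.masks_of(camera, label): "mask" (384x512 bool, what is visible of it).
The state is a dict: "clock": time; "qpos": joint angles; "joint_velocities": joint speeds; "effort": joint torques, N m; "tcp_pos": TCP position; "eef_rot": TCP orientation; "contact_force": force on the tool from outside, world axes, zero at the start; "moment": the same for the moment, N m; "width": finger opening in mm; "grasp_force": force on a finger pad.
Only numpy, scipy, OpenCV 4.12 (cv2) and the standard library are available. Lean on these libraries where they do the work, as an engineer would, in place of code of your own. Each camera call takes 0.05 s, during which the arm holds its last target. There are 200 camera calls.

## Working session

There is one attempt and no reset: what is moved stays moved. The work goes in short steps, Python scripts to look and compute and a tool call to move; the robot and the scene stay as the last step left them, time stands still between calls to the robot, and variables do not carry over. Pictures are saved under pics/ and viewed, at most 12 in all, crops included, and the job is handed in when it is done.

Besides the shell and the picture viewer there is one more tool, called after "Call:" as a command line: name --pt "numbers of a row" for each row, then --argument value for the rest. drive_tool: Moves the arm, as the interface text tells. Its arguments: {"type":"object","properties":{"commands":{"type":"array","items":{"type":"array","items":{"type":"number"}}},"grip":{"type":"number"},"grip_force":{"type":"number"}},"required":["commands"]}

```bash
mkdir -p pics
python3 - <<'E'
from rig import arm
import cv2,numpy as np
s=arm.get_state();print(s['clock'],s['tcp_pos'],s['eef_rot'])
ims=[]
for n in("scene","top"):
    im=arm.get_image(n);cv2.imwrite(f"pics/{n}0.png",cv2.cvtColor(im,cv2.COLOR_RGB2BGR))
    p=arm.camera_params(n);print(n,p)
    R=cv2.Rodrigues(np.array(p['rvec']))[0];t=np.array(p['tvec'])
    for l in("cassette_t","cassette_l","case","insert"):
        for d in arm.search_frame(n,l)[:3]:
            print(l,round(d['p'],2),(R.T@(np.array(d['location'])-t)).round(0))
E
```

```text
0.0 [293.43572658 579.24915711 241.28554544] [-2.53828864e-04  2.32241631e-01  9.72657654e-01 -9.21627610e-04]
scene {'vfov': 47.733982621362706, 'cx': 261.34135764660886, 'cy': 192.2135100798486, 'rvec': array([ 0.92737358, -2.50114274,  1.0943842 ]), 'tvec': array([ 536.95268554,   98.37404507, 1112.8742574 ])}
cassette_t 0.87 [378. 383.  14.]
cassette_t 0.66 [324. 628.  15.]
cassette_t 0.61 [227. 439.  15.]
cassette_l 0.87 [378. 383.  14.]
cassette_l 0.66 [324. 628.  15.]
cassette_l 0.61 [227. 439.  15.]
case 0.84 [580.  61.  46.]
insert 0.8 [580.  59.  54.]
top {'vfov': 44.93502248129963, 'cx': 261.9978018425467, 'cy': 197.80183238476917, 'rvec': array([ 2.11515883, -2.15458689,  0.16377028]), 'tvec': array([ 328.51145637,  470.23036353, 1430.49989721])}
cassette_t 0.71 [426. 258.  16.]
cassette_t 0.65 [394. 374.  13.]
cassette_l 0.71 [426. 258.  16.]
cassette_l 0.65 [394. 374.  13.]
case 0.6 [581.  54.  47.]
insert 0.77 [589.  55.  63.]
```

View pics/scene0.png

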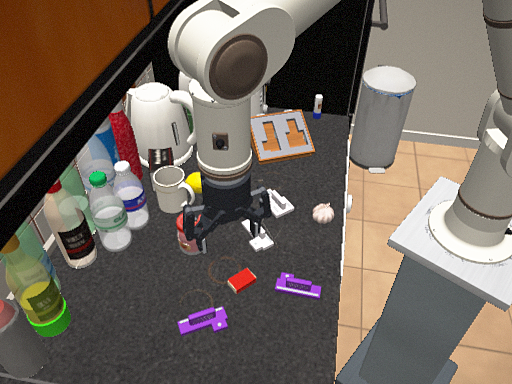

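View pics/top0.png

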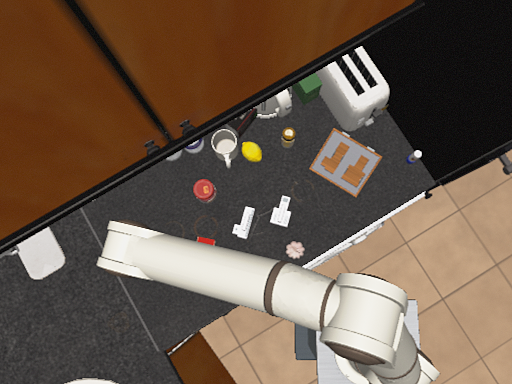

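```bash
cat > h.py <<'E'
import numpy as np,cv2
from rig import arm
from scipy.optimize import minimize
T=np.array([[-34,-28],[16,-28],[16,-13],[60,-13],[60,13],[16,13],[16,28],[-34,28]],float)
L=np.array([[-50,-15],[50,-15],[50,15],[-14,15],[-14,33],[-44,33],[-44,15],[-50,15]],float)
RIB=np.array([[-28,-6],[28,-6],[28,6],[-28,6]],float)
def cam(n):
    p=arm.camera_params(n);f=192/np.tan(np.radians(p['vfov'])/2)
    K=np.array([[f,0,p['cx']],[0,f,p['cy']],[0,0,1]]);return K,np.array(p['rvec']),np.array(p['tvec'])
def proj(c,X): return cv2.projectPoints(np.asarray(X,float).reshape(-1,1,3),c[1],c[2],c[0],None)[0].reshape(-1,2)
def ray(c,uv,z):
    R=cv2.Rodrigues(c[1])[0];o=-R.T@c[2];d=R.T@np.linalg.inv(c[0])@np.array([uv[0],uv[1],1.]);return o+d*(z-o[2])/d[2]
def Rz(a): return np.array([[np.cos(a),-np.sin(a),0],[np.sin(a),np.cos(a),0],[0,0,1]])
def prism(o,z0,z1): return [np.c_[o,np.full(len(o),z)] for z in(z0,z1)]
def fillprism(im,c,a,b,sc,col=1):
    A=(proj(c,a)*16*sc);B=(proj(c,b)*16*sc);n=len(A)
    for q in [A,B]+[np.array([A[i],A[(i+1)%n],B[(i+1)%n],B[i]]) for i in range(n)]:
        cv2.fillPoly(im,[np.round(q).astype(np.int32)],col,shift=4)
def sil(c,o,Rm,t,sc=2):
    im=np.zeros((384*sc,512*sc),np.uint8)
    for oo,z0,z1 in((o*0.96,0,4),(o,4,14),(RIB,14,40)):
        a,b=[x@Rm.T+t for x in prism(oo,z0,z1)];fillprism(im,c,a,b,sc)
    return im
def fit(c,o,mask,x0,sc=2):
    m=cv2.resize(mask.astype(np.uint8),None,fx=sc,fy=sc,interpolation=cv2.INTER_LINEAR)
    def cost(p):
        s=sil(c,o,Rz(p[2]),[p[0],p[1],0],sc);return 1-(s&m).sum()/((s|m).sum()+1)
    best=None
    for a in x0[2] if np.ndim(x0[2]) else [x0[2]]:
        r=minimize(cost,[x0[0],x0[1],a],method='Nelder-Mead',options=dict(initial_simplex=[[x0[0],x0[1],a],[x0[0]+8,x0[1],a],[x0[0],x0[1]+8,a],[x0[0],x0[1],a+.15]],maxiter=150))
        if best is None or r.fun<best.fun:best=r
    return best.x,best.fun
def white(im,c,ctr,r=60):
    g=im.astype(int);w=((g.min(2)>110)&(g.max(2)-g.min(2)<45)).astype(np.uint8)
    n,lab,st,cen=cv2.connectedComponentsWithStats(w);uv=proj(c,[ctr])[0]
    d=np.hypot(*(cen-uv).T)+1e3*(st[:,4]<60);d[0]=1e9;return lab==np.argmin(d)
E
python3 - <<'E'
from h import *
im=arm.get_image("top");c=cam("top")
cv2.imwrite("pics/crop1.png",cv2.cvtColor(cv2.resize(im[120:255,220:390],None,fx=4.4,fy=4.4,interpolation=cv2.INTER_CUBIC),cv2.COLOR_RGB2BGR))
for ctr in([426,258,14],[394,374,14]):
    m=white(im,c,ctr);print(m.sum())
    for n,o in(("T",T),("L",L)):print(n,fit(c,o,m,(ctr[0],ctr[1],np.arange(0,6.28,.6))))
E
```

```text
426
T (array([ 4.26407765e+02,  2.59254042e+02, -2.86919881e-01]), np.float64(0.05453501722158438))
L (array([439.11884659, 253.00937286,   6.06806119]), np.float64(0.2388552559163456))
392
T (array([390.10734033, 381.83762651,   5.89797393]), np.float64(0.2326975476839237))
L (array([ 4.01854837e+02,  3.73023253e+02, -2.86055771e-01]), np.float64(0.055590256089943835))
```

View pics/crop1.png

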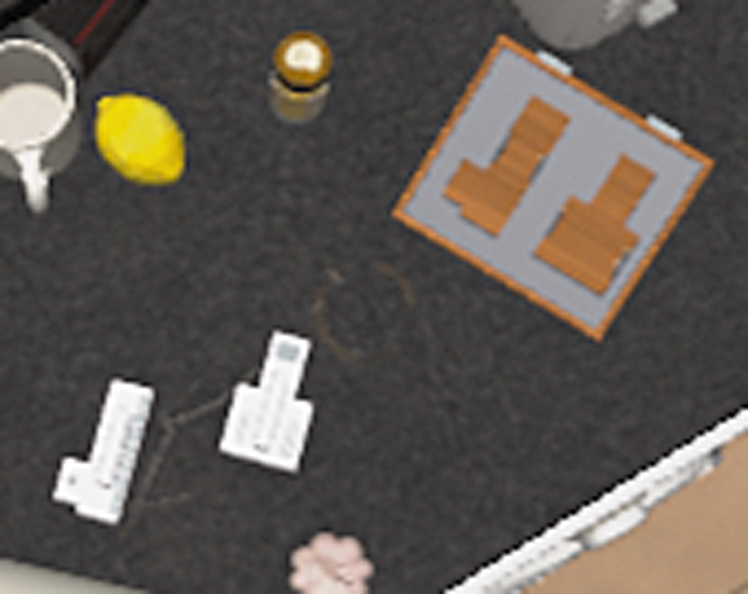

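```bash
cat > case.py <<'E'
from h import *
S=np.radians(25)
def Rins(yaw): # insert axes x up slope, y left, z normal leaning to front
    return Rz(yaw)@np.array([[np.cos(S),0,-np.sin(S)],[0,1,0],[np.sin(S),0,np.cos(S)]])
FZ=26+70*np.sin(S)
RECT=np.array([[-70,-82],[70,-82],[70,82],[-70,82]],float)
def off(o,d=1.5): # offset axis-aligned polygon outward
    n=len(o);r=[]
    for i in range(n):
        a,b,cc=o[i-1],o[i],o[(i+1)%n];e1=(b-a)/np.linalg.norm(b-a);e2=(cc-b)/np.linalg.norm(cc-b)
        r.append(b+d*np.array([e1[1],-e1[0]])+d*np.array([e2[1],-e2[0]]))
    return np.array(r)
def world(p,X): return np.asarray(X)@Rins(p[2]).T+[p[0],p[1],FZ]
def poly(c,X,sc,shape=(384,512)):
    im=np.zeros((shape[0]*sc,shape[1]*sc),np.uint8);cv2.fillPoly(im,[np.round(proj(c,X)*16*sc).astype(np.int32)],1,shift=4);return im
def nm(cost,x0,st):
    x0=np.array(x0,float);sx=[x0]+[x0+np.eye(len(x0))[i]*st[i] for i in range(len(x0))]
    r=minimize(cost,x0,method='Nelder-Mead',options=dict(initial_simplex=sx,maxiter=250));return r.x,r.fun
def iou(a,b): return 1-(a&b).sum()/((a|b).sum()+1)
def fitcase(im,c,p0,uvT=(-5,-40),uvL=(0,35),sc=2,rect=True):
    h=cv2.cvtColor(im,cv2.COLOR_RGB2HSV)
    big=cv2.dilate(poly(c,np.array(world(p0,np.c_[RECT*1.15,np.zeros(4)])),1),np.ones((3,3)))
    grey=((h[...,1]<50)&(h[...,2]>90)).astype(np.uint8)&big
    n,lab,st,_=cv2.connectedComponentsWithStats(grey,connectivity=4);grey=(lab==1+np.argmax(st[1:,4])).astype(np.uint8)
    pts=cv2.findNonZero(grey);hull=np.zeros_like(grey);cv2.fillConvexPoly(hull,cv2.convexHull(pts),1)
    U=lambda m:cv2.resize(m,None,fx=sc,fy=sc)
    p,e=(nm(lambda q:iou(poly(c,world(q,np.c_[RECT,np.zeros(4)]),sc),U(hull)),p0,[8,8,.1])) if rect else (np.array(p0),0)
    print("case",p.round(3),round(e,3))
    brown=((h[...,1]>90)&(h[...,0]<25)).astype(np.uint8)&cv2.erode(poly(c,world(p,np.c_[RECT*0.93,np.zeros(4)]),1),np.ones((3,3)))
    out=[]
    for o,uv,lim in((T,uvT,-1),(L,uvL,1)):
        half=poly(c,world(p,np.c_[RECT*[1,.5]+[0,41*lim],np.zeros(4)]),1)
        b=U(brown&half);oo=off(o)
        def r(q): return poly(c,world(p,np.c_[oo+q[:2],np.zeros(8)]),sc)&poly(c,world(p,np.c_[oo+q[:2],np.full(8,-14.)]),sc)
        q,e=nm(lambda q:iou(r(q),b),uv,[6,6]);w=world(p,[[q[0],q[1],-14]])[0]
        print("cut",q.round(1),round(e,3),"floor origin",w.round(1));out.append((q,w))
    return p,out
E
python3 - <<'E'
from case import *
im=arm.get_image("top");fitcase(im,cam("top"),[585,56,-.3])
from scipy.spatial.transform import Rotation as R
s=arm.get_state();print(R.from_quat(np.array(s['eef_rot'])[[1,2,3,0]]).as_matrix().round(3))
K,r,t=cam("wrist");Rm=cv2.Rodrigues(r)[0];print("wrist cam pos",(-Rm.T@t).round(0),Rm.round(2).tolist(),arm.tip_extent)
E
```

```text
case [ 5.81053e+02  5.61360e+01 -5.77000e-01] 0.024
cut [-14.2 -44.5] 0.098 floor origin [551.   22.6  36.9]
cut [ 0. 29.] 0.115 floor origin [601.8  77.2  42.9]
[[-0.892  0.452  0.   ]
 [ 0.452  0.892  0.   ]
 [ 0.     0.    -1.   ]]
wrist cam pos [226. 615. 374.] [[0.45, 0.89, -0.0], [0.85, -0.43, 0.3], [0.26, -0.13, -0.96]] 11.0
```

Call:
drive_tool --pt "-0.022 -0.0188 0.0076 0" --pt "-0.022 -0.0188 0.0076 0" --pt "-0.022 -0.0188 0.0076 0" --pt "-0.022 -0.0188 0.0076 0" --pt "-0.022 -0.0188 0.0076 0" --pt "-0.022 -0.0188 0.0076 0" --pt "-0.022 -0.0188 0.0076 0" --pt "-0.022 -0.0188 0.0076 0" --pt "-0.022 -0.0188 0.0076 0" --pt "-0.022 -0.0188 0.0076 0" --pt "-0.022 -0.0188 0.0076 -0.09" --pt "-0.022 -0.0188 0.0076 -0.09" --grip 0.05

```text
clock: 1.8
tcp_pos: [429.8, 259.5, 151.1]
eef_rot: [0.0, 0.142, 0.99, 0.0]
contact_force: [0.4, 0.7, -0.1]
width: 50.0
grasp_force: 0.0
```

Call:
drive_tool --pt "0 0 0 0" --pt "0 0 0 0"

```text
clock: 2.0
tcp_pos: [430.0, 259.9, 151.1]
eef_rot: [-0.0, 0.145, 0.989, 0.0]
contact_force: [0.2, 0.4, 0.4]
width: 50.5
grasp_force: 0.0
```

```bash
cat >> case.py <<'E'
def pose():
    s=arm.get_state();w,x,y,z=s['eef_rot'];yx,yy=2*(x*y-w*z),1-2*(x*x+z*z)
    return s,np.array(s['tcp_pos']),np.arctan2(-yx,yy)
def to(target,yaw=None):
    s,p,a=pose();d=np.array(target)-p;f=np.array([[-np.cos(a),-np.sin(a),0],[-np.sin(a),np.cos(a),0],[0,0,-1]])
    print("t",round(s['clock'],2),"tcp",p.round(1),"yaw",round(a,3),"F",np.round(s['contact_force'],1),"w",round(s['width'],1),"-> tool d",(f@d).round(1),"twist",None if yaw is None else round(a-yaw,3))
E
python3 - <<'E'
from case import *
im=arm.get_image("wrist");c=cam("wrist");cv2.imwrite("pics/w1.png",cv2.cvtColor(im,cv2.COLOR_RGB2BGR))
m=white(im,c,[426,259,14]);x,e=fit(c,T,m,(426,259,-.287));print(x.round(3),e)
to([x[0],x[1],30],x[2])
E
```

```text
[ 4.25586e+02  2.61432e+02 -3.03000e-01] 0.09673652869402771
t 2.05 tcp [429.6 261.1 151.4] yaw -0.29 F [-0.1 -0.   0.3] w 50.1 -> tool d [  4.   -0.8 121.4] twist 0.014
```

View pics/w1.png

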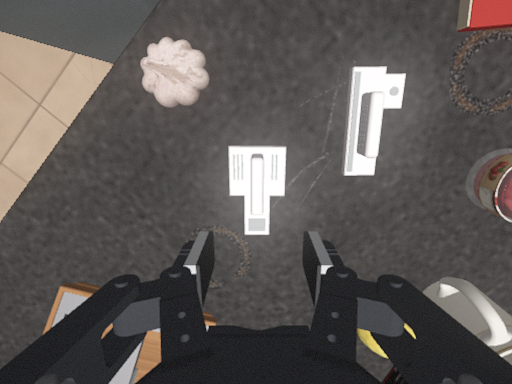

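Call:
drive_tool --pt "0.001 -0.0003 0.02 0.01" --pt "0.001 -0.0002 0.02 0" --pt "0.001 0 0.02 0" --pt "0.001 0 0.02 0" --pt "0 0 0.02 0" --pt "0 0 0.015 0" --pt "0 0 0.006 0" --pt "0 0 0 0"

```text
clock: 2.85
tcp_pos: [424.8, 262.2, 29.7]
eef_rot: [-0.001, 0.148, 0.989, -0.0]
contact_force: [-0.9, -0.9, 0.7]
width: 49.9
grasp_force: 0.0
```

Call:
drive_tool --pt "0 0 0 0" --pt "0 0 0 0" --pt "0 0 0 0" --pt "0 0 0 0" --pt "0 0 0 0" --pt "0 0 0 0" --grip 0.0 --grip_force 30

```text
clock: 3.45
tcp_pos: [426.3, 261.7, 31.0]
eef_rot: [0.001, 0.149, 0.989, 0.001]
contact_force: [-0.9, -0.0, 6.7]
width: 11.3
grasp_force: 31.2
```

Call:
drive_tool --pt "0 0 -0.02 0" --pt "0 0 -0.03 0" --pt "0 0 -0.04 0" --pt "0 0 -0.04 0" --pt "0 0 0 0"

```text
clock: 3.95
tcp_pos: [428.8, 263.2, 165.3]
eef_rot: [0.004, 0.149, 0.989, 0.003]
contact_force: [1.5, 0.4, -0.5]
width: 11.4
grasp_force: 30.2
```

Run:
```python
from case import *
to([606,40,230],-.577)
c=cam("top");print(ray(c,(365,112),190),ray(c,(335,95),190))
```

```text
t 3.95 tcp [428.8 263.2 165.3] yaw -0.299 F [ 1.5  0.4 -0.5] w 11.4 -> tool d [-235.1 -161.1  -64.7] twist 0.278
[699.61241865  13.99199552 190.        ] [753.51531253  99.14782367 190.        ]
```

Call:
drive_tool --pt "-0.0235 -0.0161 -0.0065 0" --pt "-0.0235 -0.0161 -0.0065 0" --pt "-0.0235 -0.0161 -0.0065 0" --pt "-0.0235 -0.0161 -0.0065 0" --pt "-0.0235 -0.0161 -0.0065 0" --pt "-0.0235 -0.0161 -0.0065 0" --pt "-0.0235 -0.0161 -0.0065 0" --pt "-0.0235 -0.0161 -0.0065 0" --pt "-0.0235 -0.0161 -0.0065 0" --pt "-0.0235 -0.0161 -0.0065 0" --pt "0 0 0 0.14" --pt "0 0 0 0.138"

```text
clock: 5.15
tcp_pos: [602.8, 36.2, 223.9]
eef_rot: [-0.001, 0.289, 0.957, -0.0]
contact_force: [-0.1, 0.6, -2.1]
width: 11.1
grasp_force: 30.1
```

Call:
drive_tool --pt "0 0 0 0" --pt "0 0 0 0" --pt "0 0 0 0"

```text
clock: 5.45
tcp_pos: [602.5, 38.3, 224.6]
eef_rot: [-0.0, 0.283, 0.959, -0.0]
contact_force: [-0.1, 0.5, -0.3]
width: 11.1
grasp_force: 30.2
```

Run:
```python
from case import *
im=arm.get_image("wrist");c=cam("wrist");cv2.imwrite("pics/w2.png",cv2.cvtColor(im,cv2.COLOR_RGB2BGR))
fitcase(im,c,[581,56,-.577],(-14.2,-44.5),(0,29))
to([606,40,230],-.577)
```

```text
case [581.108  56.574  -0.584] 0.185
cut [-14.2 -44.5] 0.199 floor origin [550.8  23.3  36.9]
cut [-1.8 30.2] 0.34 floor origin [601.3  79.4  42.1]
t 5.5 tcp [602.6  38.3 224.8] yaw -0.574 F [ 0.6  0.4 -0.9] w 11.5 -> tool d [-2.   3.3 -5.2] twist 0.003
```

View pics/w2.png

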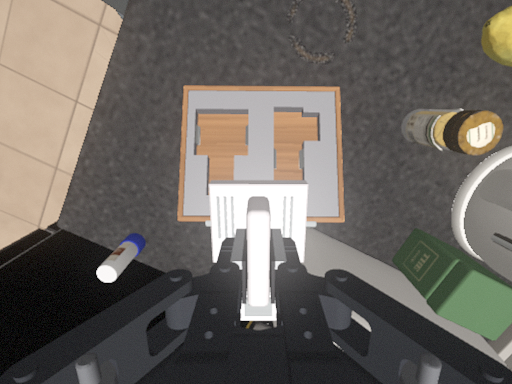

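```bash
python3 - <<'E'
import re
s=open('case.py').read()
s=s.replace("def iou(a,b): return","IG=[None]\ndef iou(a,b):\n    if IG[0] is not None: k=cv2.resize(IG[0],a.shape[::-1],interpolation=0);a=a*k;b=b*k\n    return")
s=s.replace("sc=2,rect=True):","sc=2,rect=True):\n    k=IG[0] if IG[0] is not None else 1")
s=s.replace("&big\n    n,","&big;grey=grey*k\n    n,")
open('case.py','w').write(s)
E
python3 - <<'E'
from case import *
im=cv2.cvtColor(cv2.imread("pics/w2.png"),cv2.COLOR_BGR2RGB);c=cam("wrist")
k=np.ones((384,512),np.uint8);k[176:,203:313]=0;IG[0]=k
p,o=fitcase(im,c,[581,56,-.577],(-14.2,-44.5),(0,29),sc=3)
v=cv2.resize(im,None,fx=3,fy=3,interpolation=cv2.INTER_CUBIC)
for X,z in((RECT,0),(off(T)+o[0][0],0),(off(L)+o[1][0],0),(off(T)+o[0][0],-14),(off(L)+o[1][0],-14)):
    cv2.polylines(v,[np.round(proj(c,world(p,np.c_[X,np.full(len(X),z)]))*3).astype(np.int32)],True,(255,0,0) if z==0 else (0,0,255),1)
cv2.imwrite("pics/w2o.png",cv2.cvtColor(v[210:720,480:1080],cv2.COLOR_RGB2BGR))
E
```

```text
case [579.731  57.288  -0.581] 0.015
cut [-12.5 -44.8] 0.087 floor origin [550.6  22.8  37.6]
cut [ 0.7 30.5] 0.161 floor origin [602.   79.2  43.2]
```

View pics/w2o.png

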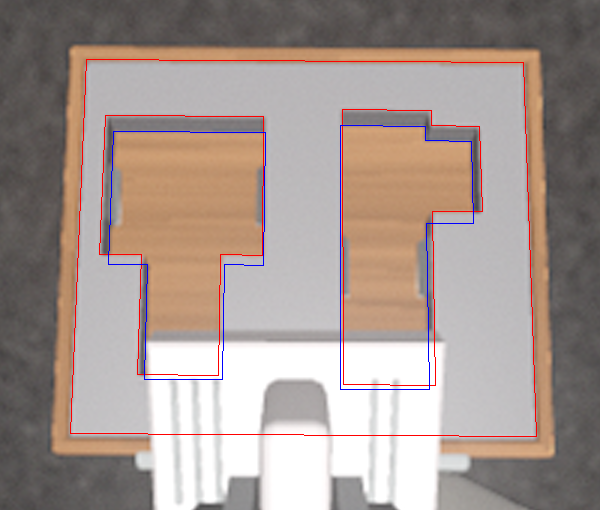

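```bash
cat >> case.py <<'E'
P=np.array([579.9,57.0,-.580]);FL={'T':np.array([550.7,22.7,37.4]),'L':np.array([602,78.6,43.1])}
N=Rins(P[2])[:,2];HP=30.5
E
python3 - <<'E'
from case import *
s,t,a=pose();c=cam("wrist")
X=np.array([[-34,28,14],[-34,-28,14]])@Rz(a).T+t-[0,0,HP]
print(proj(c,X).round(1),"seen (209,184),(307.7,183.7)")
X2=np.array([[-34+3,28+2,14],[-34+3,-28+2,14]])@Rz(a).T+t-[0,0,HP];print(proj(c,X2).round(1))
tl=world(P,[-12.5,0,0])+HP*N;print("land tcp",tl.round(1),"n",N.round(3))
to(tl+[0,0,45],P[2])
E
```

```text
[[308.  184.7]
 [207.8 184.8]] seen (209,184),(307.7,183.7)
[[311.3 189.9]
 [211.6 189.9]]
land tcp [559.6  70.3  77.9] n [-0.354  0.232  0.906]
t 5.5 tcp [602.6  38.3 224.8] yaw -0.574 F [ 0.6  0.4 -0.9] w 11.5 -> tool d [ 53.4   3.5 101.8] twist 0.006
```

Call:
drive_tool --pt "0.0267 0.0018 0 0.006" --pt "0.0267 0.0017 0.022 0" --pt "0 0 0.03 0" --pt "0 0 0.03 0" --pt "0 0 0.02 0" --pt "0 0 0.01 0" --pt "0 0 0.005 0" --pt "0 0 0.005 0" --pt "0 0 0.004 0" --pt "0 0 0.004 0" --pt "0 0 0 0"

```text
clock: 6.6
tcp_pos: [558.9, 71.9, 95.8]
eef_rot: [-0.001, 0.287, 0.958, 0.0]
contact_force: [-5.8, 1.9, 4.4]
width: 10.8
grasp_force: 31.7
```

Call:
drive_tool --pt "0 0 0.003 0" --pt "0 0 0.003 0" --pt "0 0 0.003 0" --pt "0 0 0.003 0" --pt "0 0 0 0"

```text
clock: 7.1
tcp_pos: [557.4, 72.9, 83.6]
eef_rot: [-0.002, 0.286, 0.958, 0.0]
contact_force: [-8.1, 4.1, 6.1]
width: 11.3
grasp_force: 33.7
```

Call:
drive_tool --pt "0 0 0.002 0" --pt "0 0 0.002 0" --pt "0 0 0.001 0" --pt "0 0 0 0"

```text
clock: 7.5
tcp_pos: [557.8, 72.9, 78.7]
eef_rot: [-0.002, 0.286, 0.958, 0.0]
contact_force: [-8.6, 4.5, 4.9]
width: 11.4
grasp_force: 34.7
```

Call:
drive_tool --pt "0 0 0.001 0" --pt "0 0 0.001 0" --pt "0 0 0.001 0" --pt "0 0 0 0"

```text
clock: 7.9
tcp_pos: [557.9, 72.9, 75.8]
eef_rot: [-0.002, 0.286, 0.958, 0.0]
contact_force: [-8.7, 5.7, 4.7]
width: 11.3
grasp_force: 35.3
```

Call:
drive_tool --pt "0 0 0.001 0" --pt "0 0 0.001 0" --pt "0 0 0 0"

```text
clock: 8.2
tcp_pos: [557.9, 72.9, 74.8]
eef_rot: [-0.002, 0.286, 0.958, 0.0]
contact_force: [-11.8, 4.2, 13.9]
width: 11.3
grasp_force: 36.7
```

Call:
drive_tool --pt "0 0 0.001 0" --pt "0 0 0.001 0" --pt "0 0 0 0"

```text
clock: 8.5
tcp_pos: [557.9, 72.9, 74.7]
eef_rot: [-0.002, 0.286, 0.958, 0.0]
contact_force: [-17.6, 2.9, 31.4]
width: 11.5
grasp_force: 39.1
```

Run:
```python
from case import *
ims=[]
im=arm.get_image("wrist");cv2.imwrite("pics/w3.png",cv2.cvtColor(im,cv2.COLOR_RGB2BGR))
c=cam("wrist");s,t,a=pose();print(t.round(1),np.round(s['contact_force'],1))
for hp in(26,28,30.5):
    print(hp,proj(c,np.array([[-34,28,14],[-34,-28,14],[60,13,14],[-28,0,40]])@Rins(a).T+t-hp*N).round(1).tolist())
```

```text
[557.9  72.9  74.7] [-17.9   2.5  31.6]
26 [[304.8, 194.1], [211.2, 194.1], [281.6, 363.4], [257.9, 199.4]]
28 [[304.2, 194.5], [211.7, 194.6], [281.3, 361.7], [257.9, 199.8]]
30.5 [[303.6, 195.0], [212.4, 195.1], [280.9, 359.6], [257.9, 200.3]]
```

View pics/w3.png

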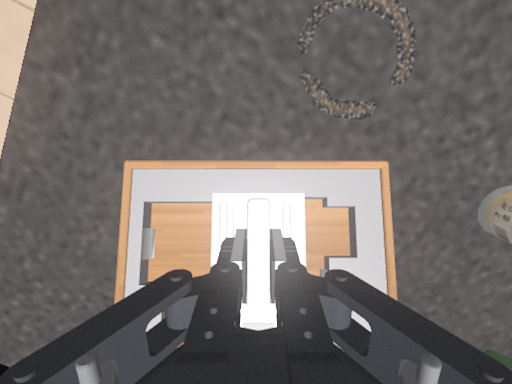

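Run:
```python
from case import *
g=cv2.cvtColor(cv2.imread("pics/w3.png"),cv2.COLOR_BGR2GRAY).astype(int)
print(g[186:202,[222,240,275,295]].tolist());print(g[205,205:220].tolist(),g[205,298:312].tolist())
c=cam("wrist");s,t,a=pose()
for dx in(-2,-1,0,1):
    print(dx,proj(c,np.array([[-34+dx,28,14],[-34+dx,-28,14],[-34+dx,0,10],[-28+dx,0,40],[-32+dx,0,0],[-26,28,14],[-26,-28,14]])@Rins(a).T+t-28.8*N).round(1).tolist())
```

```text
[[219, 220, 221, 220], [220, 221, 221, 219], [220, 221, 222, 221], [221, 223, 221, 219], [221, 223, 222, 220], [219, 223, 222, 219], [223, 226, 224, 224], [253, 253, 253, 253], [255, 255, 255, 255], [255, 255, 255, 255], [255, 255, 255, 255], [255, 255, 255, 255], [255, 255, 255, 255], [255, 255, 255, 255], [255, 255, 255, 255], [255, 255, 255, 255]]
[198, 198, 198, 197, 198, 198, 203, 236, 255, 255, 255, 255, 255, 255, 252] [255, 255, 255, 255, 255, 255, 247, 196, 200, 201, 200, 202, 200, 200]
-2 [[303.9, 191.4], [212.0, 191.5], [258.0, 192.3], [257.9, 196.1], [258.0, 197.4], [304.3, 207.8], [211.6, 207.9]]
-1 [[304.0, 193.1], [212.0, 193.1], [258.0, 193.9], [257.9, 198.0], [258.0, 198.9], [304.3, 207.8], [211.6, 207.9]]
0 [[304.0, 194.7], [212.0, 194.7], [258.0, 195.5], [257.9, 200.0], [258.0, 200.4], [304.3, 207.8], [211.6, 207.9]]
1 [[304.1, 196.3], [211.9, 196.4], [258.0, 197.1], [257.9, 201.9], [258.0, 201.9], [304.3, 207.8], [211.6, 207.9]]
```

Call:
drive_tool --pt "0.002 0 -0.006 0" --pt "0.002 0 -0.006 0" --pt "0 0 0 0" --pt "0 0 0 0"

```text
clock: 8.95
tcp_pos: [557.3, 72.2, 83.3]
eef_rot: [0.0, 0.287, 0.958, 0.0]
contact_force: [-0.2, 0.3, -1.4]
width: 11.3
grasp_force: 34.5
```

```bash
cat >> case.py <<'E'
def seat(k,hp,dx,up):
    return FL[k]+(hp+up)*N-dx*Rins(P[2])[:,0]
E
python3 - <<'E'
from case import *
for u in(26,14,8,0):to(seat('T',28.8,-1.3,u),P[2])
E
```

```text
t 8.95 tcp [557.3  72.2  83.3] yaw -0.583 F [-0.2  0.3 -1.4] w 11.3 -> tool d [  0.2 -45.1  -4.3] twist -0.003
t 8.95 tcp [557.3  72.2  83.3] yaw -0.583 F [-0.2  0.3 -1.4] w 11.3 -> tool d [ -4.9 -45.    6.6] twist -0.003
t 8.95 tcp [557.3  72.2  83.3] yaw -0.583 F [-0.2  0.3 -1.4] w 11.3 -> tool d [ -7.4 -45.   12. ] twist -0.003
t 8.95 tcp [557.3  72.2  83.3] yaw -0.583 F [-0.2  0.3 -1.4] w 11.3 -> tool d [-10.8 -45.   19.3] twist -0.003
```

Call:
drive_tool --pt "0 -0.015 -0.003 0" --pt "0 -0.015 -0.001 0" --pt "0 -0.015 0 0" --pt "0 0 0 0" --pt "0 0 0 0"

```text
clock: 9.45
tcp_pos: [531.7, 34.0, 87.1]
eef_rot: [0.0, 0.288, 0.958, -0.0]
contact_force: [0.2, 0.7, -1.1]
width: 11.4
grasp_force: 34.5
```

Run:
```python
from case import *
for i in range(3): arm.get_image("wrist");to(seat('T',28.8,-1.3,14),P[2])
im=arm.get_image("wrist");c=cam("wrist");cv2.imwrite("pics/w4.png",cv2.cvtColor(cv2.resize(im,None,fx=1.5,fy=1.5),cv2.COLOR_RGB2BGR))
```

```text
t 9.5 tcp [532.2  34.9  87.2] yaw -0.583 F [ 0.3  0.4 -0.8] w 11.4 -> tool d [-5.2 -0.  10.5] twist -0.003
t 9.55 tcp [532.4  35.3  87.3] yaw -0.583 F [-0.2  0.2 -1.4] w 11.3 -> tool d [-5.3 -0.5 10.5] twist -0.003
t 9.6 tcp [532.4  35.6  87.2] yaw -0.582 F [-1.   0.1 -0.6] w 11.5 -> tool d [-5.4 -0.8 10.5] twist -0.002
```

View pics/w4.png

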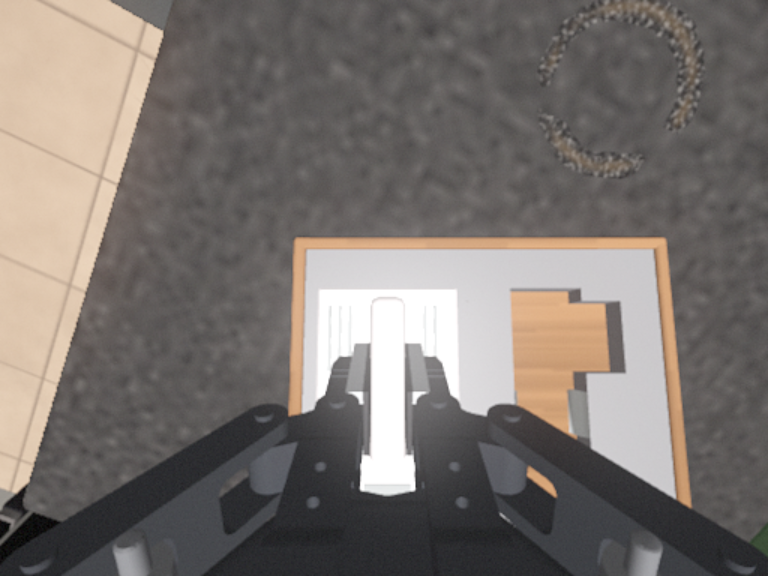

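Call:
drive_tool --pt "-0.002 -0.0005 0.004 0" --pt "-0.0015 0 0.003 0" --pt "-0.0013 0 0.0027 0" --pt "-0.0013 0 0.0027 0" --pt "-0.0009 0 0.0018 0" --pt "0 0 0 0"

```text
clock: 10.25
tcp_pos: [537.5, 30.6, 72.5]
eef_rot: [-0.0, 0.287, 0.958, -0.0]
contact_force: [0.7, 0.1, -0.1]
width: 11.3
grasp_force: 34.5
```

Call:
drive_tool --pt "-0.0009 0 0.0018 0" --pt "-0.0004 0 0.0009 0" --pt "0 0 0 0" --pt "0 0 0 0"

```text
clock: 10.65
tcp_pos: [539.0, 30.4, 70.4]
eef_rot: [0.0, 0.287, 0.958, 0.0]
contact_force: [1.1, 2.1, -0.1]
width: 11.5
grasp_force: 34.6
```

Run:
```python
from case import *
to(seat('T',28.8,-1.3,0),P[2])
```

```text
t 10.65 tcp [539.   30.4  70.4] yaw -0.582 F [ 1.1  2.1 -0.1] w 11.5 -> tool d [-3.  -0.   6.3] twist -0.002
```

Call:
drive_tool --pt "0 0 0 0" --pt "-0.0008 0 0.0018 0" --pt "-0.0004 0 0.0009 0" --pt "-0.0004 0 0.0009 0" --pt "0 0 0 0" --grip_force 70

```text
clock: 11.15
tcp_pos: [540.0, 29.7, 67.2]
eef_rot: [-0.0, 0.287, 0.958, 0.0]
contact_force: [-2.4, 2.3, 7.3]
width: 10.6
grasp_force: 72.1
```

Call:
drive_tool --pt "-0.0004 0 0.0009 0" --pt "-0.0004 0 0.0009 0" --pt "-0.0004 0 0.0009 0" --pt "0 0 0 0"

```text
clock: 11.55
tcp_pos: [541.0, 28.9, 64.2]
eef_rot: [-0.0, 0.287, 0.958, 0.0]
contact_force: [-1.6, 3.2, 5.1]
width: 10.5
grasp_force: 72.0
```

Run:
```python
from case import *
to(seat('T',28.8,-1.3,0),P[2])
```

```text
t 11.55 tcp [541.   28.9  64.2] yaw -0.582 F [-1.6  3.2  5.1] w 10.5 -> tool d [-0.5  0.1  0.1] twist -0.002
```

Press on until the floor is felt.

Call:
drive_tool --pt "-0.0004 0 0.0009 0" --pt "-0.0004 0 0.0009 0" --pt "0 0 0 0"

```text
clock: 11.85
tcp_pos: [541.1, 28.9, 64.1]
eef_rot: [-0.0, 0.287, 0.958, -0.0]
contact_force: [-9.8, 4.3, 25.3]
width: 10.8
grasp_force: 74.7
```

Call:
drive_tool --pt "-0.0004 0 0.0009 0" --pt "0 0 0 0"

```text
clock: 12.05
tcp_pos: [541.1, 28.9, 64.1]
eef_rot: [-0.001, 0.287, 0.958, -0.0]
contact_force: [-14.0, 3.9, 35.2]
width: 10.4
grasp_force: 76.1
```

Call:
drive_tool --pt "0.001 0 -0.0022 0" --pt "0 0 0 0"

```text
clock: 12.25
tcp_pos: [541.0, 28.8, 64.2]
eef_rot: [0.0, 0.287, 0.958, 0.0]
contact_force: [-4.3, 3.4, 13.4]
width: 10.8
grasp_force: 72.9
```

Call:
drive_tool --pt "0 0 0 0" --pt "0 0 0 0" --pt "0 0 0 0" --grip 0.035 --grip_force 30

```text
clock: 12.55
tcp_pos: [540.8, 27.3, 62.8]
eef_rot: [-0.0, 0.288, 0.958, -0.001]
contact_force: [1.2, 0.3, 0.5]
width: 34.7
grasp_force: 0.0
```

Call:
drive_tool --pt "0.004 0 -0.01 0" --pt "0.01 0 -0.02 0" --pt "0 0 -0.04 0" --pt "0 0 -0.04 0" --pt "0 0 0 0" --grip 0.05

```text
clock: 13.05
tcp_pos: [533.3, 36.5, 179.4]
eef_rot: [0.005, 0.287, 0.958, 0.002]
contact_force: [0.3, 0.9, 0.3]
width: 49.9
grasp_force: 0.0
```

Run:
```python
from case import *
for i in range(3): arm.get_image("wrist")
im=arm.get_image("wrist");c=cam("wrist")
R=Rins(P[2])
for nm_,up in(("home",0),("6 proud",6)):
    print(nm_,proj(c,np.array([[-34,28,14],[-34,-28,14],[60,13,14],[60,-13,14],[-28,0,40]])@R.T+FL['T']+up*N).round(1).tolist())
cv2.imwrite("pics/w5.png",cv2.cvtColor(cv2.resize(im,None,fx=1.5,fy=1.5,interpolation=cv2.INTER_CUBIC),cv2.COLOR_RGB2BGR))
to([401.9,373,150],-.287)
```

```text
home [[287.4, 173.9], [231.4, 174.1], [273.3, 270.7], [246.1, 270.8], [259.4, 174.8]]
6 proud [[288.0, 172.7], [230.8, 172.9], [273.7, 271.7], [245.8, 271.8], [259.5, 173.5]]
t 13.25 tcp [528.5  35.8 172.8] yaw -0.583 F [ 0.4  0.3 -0.4] w 50.0 -> tool d [291.4 211.8  22.8] twist -0.296
```

View pics/w5.png

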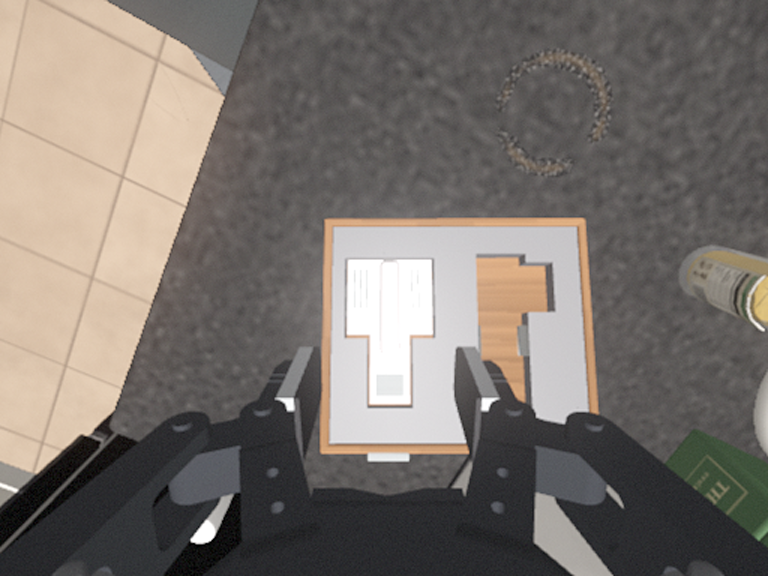

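Call:
drive_tool --pt "0.029 0.021 0.0023 0" --pt "0.029 0.021 0.0023 0" --pt "0.029 0.021 0.0023 0" --pt "0.029 0.021 0.0023 0" --pt "0.029 0.021 0.0023 0" --pt "0.029 0.021 0.0023 0" --pt "0.029 0.021 0.0023 0" --pt "0.029 0.021 0.0023 0" --pt "0.029 0.021 0.0023 0" --pt "0.029 0.021 0.0023 0" --pt "0 0 0 -0.148" --pt "0 0 0 -0.148"

```text
clock: 14.45
tcp_pos: [400.5, 371.9, 148.5]
eef_rot: [-0.002, 0.138, 0.99, -0.001]
contact_force: [0.1, -0.6, -0.6]
width: 49.9
grasp_force: 0.0
```

Call:
drive_tool --pt "0 0 0 0" --pt "0 0 0 0" --pt "0 0 0 0" --pt "0 0 0 0"

```text
clock: 14.85
tcp_pos: [403.0, 370.5, 150.2]
eef_rot: [-0.0, 0.144, 0.99, -0.0]
contact_force: [0.6, -0.1, -1.0]
width: 50.4
grasp_force: 0.0
```

Run:
```python
from case import *
im=arm.get_image("wrist");c=cam("wrist")
m=white(im,c,[402,374,14]);x,e=fit(c,L,m,(402,373,-.287));print(m.sum(),x.round(3),e)
to([x[0],x[1],31],x[2])
```

```text
12961 [ 3.92382e+02  3.79585e+02 -2.29000e-01] 0.716380522958938
t 14.9 tcp [403.  370.6 150.3] yaw -0.289 F [-0.  -0.  -0.7] w 49.6 -> tool d [ 12.7   5.6 119.3] twist -0.059
```

Run:
```python
from case import *
im=arm.get_image("wrist");c=cam("wrist")
for th in(130,160,190):
    w=((im.min(2)>th)&(im.max(2).astype(int)-im.min(2)<40)).astype(np.uint8)
    roi=cv2.dilate(sil(c,L,Rz(-.287),[402,373,0],1),np.ones((17,17)));n,lab,st,_=cv2.connectedComponentsWithStats(w&roi)
    m=lab==1+np.argmax(st[1:,4]);x,e=fit(c,L,m,(402,373,-.287),3);print(m.sum(),x.round(3),round(e,3))
    to([x[0],x[1],31],x[2])
cv2.imwrite("pics/w6.png",cv2.cvtColor(im,cv2.COLOR_RGB2BGR))
```

```text
4473 [ 4.02155e+02  3.74183e+02 -2.86000e-01] 0.198
t 14.95 tcp [403.  370.7 150.4] yaw -0.288 F [0.7 0.4 0.6] w 49.5 -> tool d [  1.8   3.1 119.4] twist -0.002
3603 [ 4.02618e+02  3.73881e+02 -2.83000e-01] 0.017
t 14.95 tcp [403.  370.7 150.4] yaw -0.288 F [0.7 0.4 0.6] w 49.5 -> tool d [  1.3   2.9 119.4] twist -0.005
3515 [ 4.02584e+02  3.73831e+02 -2.86000e-01] 0.026
t 14.95 tcp [403.  370.7 150.4] yaw -0.288 F [0.7 0.4 0.6] w 49.5 -> tool d [  1.3   2.9 119.4] twist -0.002
```

Excellent fit (th 160). Descend and grasp.

Call:
drive_tool --pt "0.0013 0.0029 0.02 -0.003" --pt "0 0 0.02 0" --pt "0 0 0.02 0" --pt "0 0 0.02 0" --pt "0 0 0.02 0" --pt "0 0 0.014 0" --pt "0 0 0.0054 0" --pt "0 0 0 0" --pt "0 0 0 0"

```text
clock: 15.85
tcp_pos: [402.8, 374.6, 31.7]
eef_rot: [0.0, 0.141, 0.99, 0.0]
contact_force: [-0.4, -0.2, 0.3]
width: 50.1
grasp_force: 0.0
```

Call:
drive_tool --pt "0 0 0 0" --pt "0 0 0 0" --pt "0 0 0 0" --pt "0 0 0 0" --pt "0 0 0 0" --pt "0 0 0 0" --grip 0.0 --grip_force 30

```text
clock: 16.45
tcp_pos: [402.9, 374.5, 31.8]
eef_rot: [0.0, 0.141, 0.99, 0.0]
contact_force: [-1.4, -1.6, 5.7]
width: 11.5
grasp_force: 31.1
```

Call:
drive_tool --pt "0 0 -0.02 0" --pt "0 0 -0.03 0" --pt "0 0 -0.04 0" --pt "0 0 -0.04 0" --pt "0 0 0 0" --pt "0 0 0 0"

```text
clock: 17.05
tcp_pos: [402.9, 374.2, 161.8]
eef_rot: [0.001, 0.142, 0.99, 0.001]
contact_force: [-0.2, -0.8, -1.8]
width: 11.3
grasp_force: 30.2
```

Run:
```python
from case import *
tl=world(P,[-1,-2,0])+28.8*N;print("land tcp",tl.round(1))
to(tl+[0,0,60],P[2])
```

```text
land tcp [567.9  62.5  81.3]
t 17.05 tcp [402.9 374.2 161.8] yaw -0.284 F [-0.2 -0.8 -1.8] w 11.3 -> tool d [-245.7 -253.    20.5] twist 0.296
```

Call:
drive_tool --pt "-0.0246 -0.0253 0 0" --pt "-0.0246 -0.0253 0 0" --pt "-0.0246 -0.0253 0 0" --pt "-0.0246 -0.0253 0 0" --pt "-0.0246 -0.0253 0 0" --pt "-0.0246 -0.0253 0 0" --pt "-0.0246 -0.0253 0 0" --pt "-0.0246 -0.0253 0 0" --pt "-0.0246 -0.0253 0 0" --pt "-0.0246 -0.0253 0 0" --pt "0 0 0 0.148" --pt "0 0 0 0.148"

```text
clock: 18.25
tcp_pos: [566.6, 59.8, 158.3]
eef_rot: [-0.002, 0.291, 0.957, -0.001]
contact_force: [0.2, 0.4, -2.1]
width: 11.2
grasp_force: 30.1
```

Call:
drive_tool --pt "0 0 0 0" --pt "0 0 0 0" --pt "0 0 0 0" --pt "0 0 0 0"

```text
clock: 18.65
tcp_pos: [567.4, 62.6, 160.6]
eef_rot: [-0.0, 0.285, 0.959, -0.0]
contact_force: [-0.0, -0.6, -0.1]
width: 11.3
grasp_force: 30.1
```

Run:
```python
from case import *
tl=world(P,[-1,-2,0])+28.8*N
to(tl+[0,0,30],P[2])
```

```text
t 18.65 tcp [567.4  62.6 160.6] yaw -0.577 F [-0.  -0.6 -0.1] w 11.3 -> tool d [-0.4  0.1 49.3] twist 0.003
```

Call:
drive_tool --pt "0 0 0.02 0.003" --pt "0 0 0.02 0" --pt "0 0 0.008 0" --pt "0 0 0.005 0" --pt "0 0 0.005 0" --pt "0 0 0.004 0" --pt "0 0 0.004 0" --pt "0 0 0.003 0" --pt "0 0 0.003 0" --pt "0 0 0 0"

```text
clock: 19.65
tcp_pos: [564.8, 64.8, 89.4]
eef_rot: [-0.003, 0.286, 0.958, -0.0]
contact_force: [-9.7, 4.1, 8.4]
width: 11.3
grasp_force: 34.1
```

Call:
drive_tool --pt "0 0 0.002 0" --pt "0 0 0.002 0" --pt "0 0 0.002 0" --pt "0 0 0 0"

```text
clock: 20.05
tcp_pos: [564.2, 65.1, 83.4]
eef_rot: [-0.003, 0.286, 0.958, -0.0]
contact_force: [-10.2, 4.6, 9.4]
width: 11.4
grasp_force: 36.0
```

Call:
drive_tool --pt "0 0 0.001 0" --pt "0 0 0.001 0" --pt "0 0 0 0"

```text
clock: 20.35
tcp_pos: [564.1, 65.2, 81.5]
eef_rot: [-0.003, 0.286, 0.958, -0.0]
contact_force: [-12.4, 5.8, 10.5]
width: 11.2
grasp_force: 36.7
```

Call:
drive_tool --pt "0 0 0.001 0" --pt "0 0 0.001 0" --pt "0 0 0 0"

```text
clock: 20.65
tcp_pos: [564.0, 65.2, 79.5]
eef_rot: [-0.003, 0.286, 0.958, -0.0]
contact_force: [-12.7, 4.7, 10.0]
width: 11.3
grasp_force: 37.5
```

Call:
drive_tool --pt "0 0 0.001 0" --pt "0 0 0 0"

```text
clock: 20.85
tcp_pos: [563.9, 65.2, 78.5]
eef_rot: [-0.003, 0.286, 0.958, -0.0]
contact_force: [-13.1, 4.3, 11.0]
width: 11.5
grasp_force: 37.9
```

Call:
drive_tool --pt "0 0 0.001 0" --pt "0 0 0 0"

```text
clock: 21.05
tcp_pos: [563.9, 65.2, 78.4]
eef_rot: [-0.003, 0.286, 0.958, -0.0]
contact_force: [-16.0, 4.4, 18.7]
width: 11.4
grasp_force: 38.9
```

Run:
```python
from case import *
im=arm.get_image("wrist");cv2.imwrite("pics/w7.png",cv2.cvtColor(im,cv2.COLOR_RGB2BGR));g=im.min(2).astype(int)
c=cam("wrist");s,t,a=pose();hp=(t-world(P,[-1,-2,0]))@N;print("hp",hp,a)
R=Rins(a);sc=3
w=(g>240).astype(np.uint8)
for dx in(-3,-2,-1,0,1):
    print(dx,proj(c,np.array([[-50+dx,15,14],[-50+dx,-15,14],[-44+dx,33,14],[-28+dx,0,40],[-20,33,14],[-20,-15,14]])@R.T+t-hp*N).round(1).tolist())
uv=proj(c,np.array([[-50,8,14],[-50,-8,14],[-44,28,14],[-20,33,14],[-20,-15,14]])@R.T+t-hp*N).round().astype(int);print(uv.tolist())
for i in range(3):u,v=uv[i];print("col",u,v-9,g[v-9:v+9,u].tolist())
for i in(3,4):u,v=uv[i];print("row",v,u-8,g[v,u-8:u+9].tolist())
```

```text
hp 28.241469811907038 -0.580154042634868
-3 [[282.4, 164.1], [233.7, 164.1], [311.9, 173.6], [257.9, 193.9], [313.1, 217.8], [233.0, 217.8]]
-2 [[282.4, 165.7], [233.7, 165.7], [311.9, 175.2], [257.9, 195.9], [313.1, 217.8], [233.0, 217.8]]
-1 [[282.4, 167.3], [233.7, 167.3], [312.0, 176.8], [257.9, 197.8], [313.1, 217.8], [233.0, 217.8]]
0 [[282.4, 168.8], [233.7, 168.9], [312.0, 178.4], [257.9, 199.7], [313.1, 217.8], [233.0, 217.8]]
1 [[282.5, 170.4], [233.6, 170.4], [312.1, 180.0], [257.9, 201.7], [313.1, 217.8], [233.0, 217.8]]
[[271, 169], [245, 169], [304, 178], [313, 218], [233, 218]]
col 271 160 [146, 147, 146, 147, 163, 207, 219, 218, 217, 219, 218, 217, 217, 216, 218, 218, 218, 216]
col 245 160 [145, 145, 145, 147, 164, 207, 220, 219, 218, 208, 197, 198, 198, 198, 197, 199, 197, 197]
col 304 169 [144, 146, 145, 145, 148, 179, 210, 219, 219, 219, 217, 217, 218, 216, 217, 217, 217, 218]
row 218 305 [217, 217, 217, 218, 218, 217, 215, 206, 165, 79, 80, 85, 82, 83, 82, 85, 83]
row 218 225 [219, 218, 218, 218, 218, 219, 218, 220, 203, 187, 212, 203, 169, 170, 173, 174, 173]
```

Call:
drive_tool --pt "0.002 0 -0.006 0" --pt "0.002 0 -0.006 0" --pt "0 0 -0.004 0" --pt "0 0 0 0" --pt "0 0 0 0"

```text
clock: 21.6
tcp_pos: [564.9, 64.2, 93.1]
eef_rot: [0.0, 0.288, 0.958, 0.0]
contact_force: [-0.3, 0.7, -0.5]
width: 11.6
grasp_force: 36.2
```

Run:
```python
from case import *
for u in(26,8):to(seat('L',28.2,-2.7,u),P[2])
```

```text
t 21.6 tcp [564.9  64.2  93.1] yaw -0.583 F [-0.3  0.7 -0.5] w 11.6 -> tool d [-2.6 32.4 -0.2] twist -0.003
t 21.6 tcp [564.9  64.2  93.1] yaw -0.583 F [-0.3  0.7 -0.5] w 11.6 -> tool d [-10.2  32.4  16.1] twist -0.003
```

Call:
drive_tool --pt "-0.001 0.012 0 -0.002" --pt "-0.001 0.012 0 0" --pt "-0.0006 0.0084 0 0" --pt "0 0 0 0" --pt "0 0 0 0" --pt "0 0 0 0" --pt "0 0 0 0"

```text
clock: 22.3
tcp_pos: [584.1, 89.6, 92.9]
eef_rot: [-0.0, 0.287, 0.958, -0.0]
contact_force: [-0.3, -0.0, -1.4]
width: 11.2
grasp_force: 36.2
```

Run:
```python
from case import *
im=arm.get_image("wrist");c=cam("wrist");s,t,a=pose()
to(seat('L',28.2,-2.7,8),P[2]);up=(t-seat('L',28.2,-2.7,0))@N;print("up",up)
# overlay: opening vs seen cassette
v=cv2.resize(im,None,fx=3,fy=3,interpolation=cv2.INTER_CUBIC);D=lambda X,col:cv2.polylines(v,[np.round(proj(c,X)*3+1).astype(np.int32)],True,col,1)
R=Rins(P[2]);D(np.c_[off(L),np.full(8,14.)]@R.T+FL['L'],(255,0,0))
D(np.c_[L,np.full(8,14.)]@R.T+t-28.2*N+(-2.7)*R[:,0],(0,160,0))
u=proj(c,[FL['L']])[0]*3;x0=int(np.clip(u[0]-330,0,1536-660));y0=int(np.clip(u[1]-300,0,1152-560))
cv2.imwrite("pics/w8.png",cv2.cvtColor(v[y0:y0+560,x0:x0+660],cv2.COLOR_RGB2BGR))
```

```text
t 22.35 tcp [584.2  89.6  93. ] yaw -0.581 F [-0.6 -0.6 -1. ] w 11.6 -> tool d [-8.1  0.5 15.9] twist -0.001
up 25.81848327672709
```

View pics/w8.png

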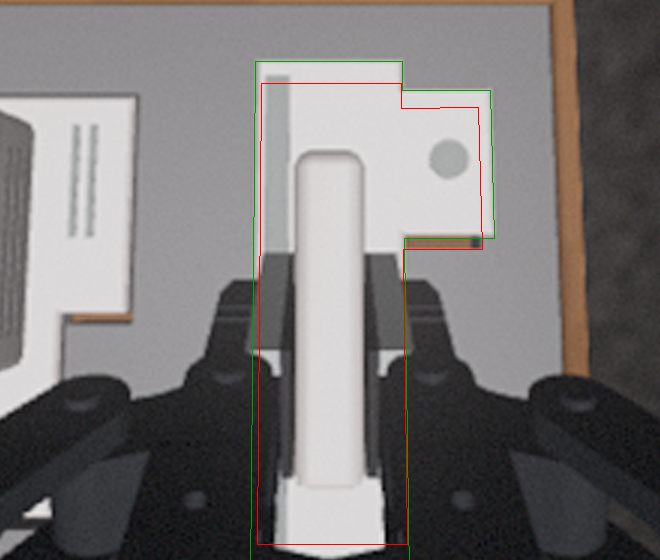

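Call:
drive_tool --pt "-0.002 0.0005 0.004 0" --pt "-0.0017 0 0.0033 0" --pt "-0.0014 0 0.0027 0" --pt "-0.0014 0 0.0027 0" --pt "-0.0009 0 0.0018 0" --pt "0 0 0 0" --pt "0 0 0 0"

```text
clock: 23.05
tcp_pos: [590.8, 86.6, 78.4]
eef_rot: [-0.0, 0.286, 0.958, 0.0]
contact_force: [-0.5, -0.0, -0.6]
width: 11.5
grasp_force: 36.2
```

Call:
drive_tool --pt "-0.0007 0 0.0015 0" --pt "-0.0004 0 0.0009 0" --pt "0 0 0 0" --pt "0 0 0 0" --grip_force 70

```text
clock: 23.45
tcp_pos: [591.4, 85.5, 75.9]
eef_rot: [-0.0, 0.286, 0.958, -0.0]
contact_force: [-1.2, -2.6, -0.1]
width: 10.6
grasp_force: 71.1
```

Run:
```python
from case import *
to(seat('L',28.2,-2.7,0),P[2])
```

```text
t 23.45 tcp [591.4  85.5  75.9] yaw -0.581 F [-1.2 -2.6 -0.1] w 10.6 -> tool d [-3.2  0.1  6.1] twist -0.001
```

Call:
drive_tool --pt "-0.0009 0 0.0018 0" --pt "-0.0004 0 0.0009 0" --pt "-0.0004 0 0.0009 0" --pt "0 0 0 0"

```text
clock: 23.85
tcp_pos: [592.8, 85.2, 73.0]
eef_rot: [-0.0, 0.286, 0.958, -0.0]
contact_force: [-5.4, -0.9, 6.2]
width: 10.3
grasp_force: 72.2
```

Call:
drive_tool --pt "-0.0005 0 0.0009 0" --pt "-0.0004 0 0.0009 0" --pt "-0.0004 0 0.0009 0" --pt "0 0 0 0"

```text
clock: 24.25
tcp_pos: [594.0, 84.3, 70.0]
eef_rot: [-0.0, 0.286, 0.958, -0.0]
contact_force: [-5.1, -1.2, 5.8]
width: 10.6
grasp_force: 72.0
```

Call:
drive_tool --pt "-0.0004 0 0.0009 0" --pt "-0.0004 0 0.0009 0" --pt "0 0 0 0"

```text
clock: 24.55
tcp_pos: [594.0, 84.3, 69.9]
eef_rot: [-0.001, 0.286, 0.958, -0.0]
contact_force: [-12.4, -1.4, 21.4]
width: 10.9
grasp_force: 74.5
```

Run:
```python
from case import *
to(seat('L',28.2,-2.7,0),P[2])
```

```text
t 24.55 tcp [594.   84.3  69.9] yaw -0.58 F [-12.4  -1.4  21.4] w 10.9 -> tool d [-0.4 -0.4  0.1] twist -0.0
```

Hard stop at the floor, as for T. One more press, then release and retreat.

Call:
drive_tool --pt "-0.0004 0 0.0009 0" --pt "0 0 0 0" --pt "0.0012 0 -0.0027 0" --pt "0 0 0 0"

```text
clock: 24.95
tcp_pos: [594.0, 84.3, 70.0]
eef_rot: [-0.0, 0.286, 0.958, -0.0]
contact_force: [-5.7, -2.9, 9.1]
width: 10.4
grasp_force: 72.5
```

Call:
drive_tool --pt "0 0 0 0" --pt "0 0 0 0" --pt "0 0 0 0" --grip 0.035 --grip_force 30

```text
clock: 25.25
tcp_pos: [595.2, 84.8, 69.7]
eef_rot: [0.001, 0.286, 0.958, 0.001]
contact_force: [0.5, 0.3, 0.6]
width: 35.3
grasp_force: 0.0
```

Call:
drive_tool --pt "0.004 0 -0.01 0" --pt "0.01 0 -0.02 0" --pt "0.01 0 -0.04 0" --pt "0 -0.02 -0.04 0" --pt "0 0 -0.02 0" --pt "0 0 0 0" --pt "0 0 0 0" --pt "0 0 0 0"

```text
clock: 26.05
tcp_pos: [562.5, 80.9, 198.8]
eef_rot: [-0.001, 0.286, 0.958, -0.0]
contact_force: [0.7, 0.9, -0.6]
width: 35.0
grasp_force: 0.0
```

Run:
```python
from case import *
im=arm.get_image("wrist");c=cam("wrist");s,t,a=pose();print(s['clock'],t,s['contact_force'])
R=Rins(P[2]);w=((im.min(2)>225)).astype(np.uint8)
v=cv2.resize(im,None,fx=3,fy=3,interpolation=cv2.INTER_CUBIC)
for k,o in(('T',T),('L',L)):cv2.polylines(v,[np.round(proj(c,np.c_[o,np.full(8,14.)]@R.T+FL[k])*3+1).astype(np.int32)],True,(255,0,0),1)
u=proj(c,[P[[0,1]].tolist()+[FZ]])[0]*3;x0=int(np.clip(u[0]-330,0,876));y0=int(np.clip(u[1]-280,0,592))
cv2.imwrite("pics/w9.png",cv2.cvtColor(v[y0:y0+560,x0:x0+660],cv2.COLOR_RGB2BGR))
```

```text
26.1 [562.34622898  80.92702951 198.49979807] [-0.0236043   0.38985918 -0.65846578]
```

View pics/w9.png

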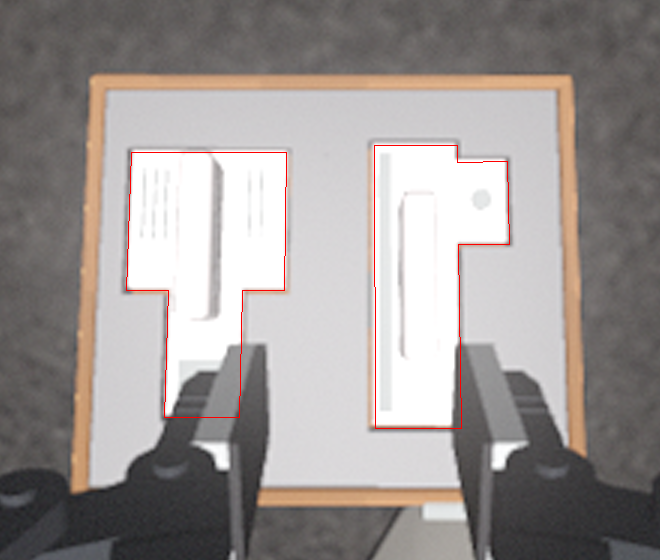

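Both plates match the outline I predicted for the fully seated, flush position. The T plate's edges run about (127–288, 150–417) and the L plate's about (374–509, 144–429). The gripper is clear of everything.

```bash
python3 -c "
from rig import arm
print(arm.finish_job())"
```

```text
the job is handed in; nothing more can be done
None
```

I pressed both white cassettes home in their own cutouts, each to a hard stop on the floor with its plate flush, then let go, moved the arm clear without touching anything else, and handed the job in at about 26 s.

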